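# Catch a spring channel nut under the lips of a strut rail

## Task

Take the spring channel nut from its sloping rest, stand it upright on its foot on the bare worktop and let go, then take it afresh by its square grip. Put it into the slot of the rail lengthwise at the scribed middle mark (within about a centimetre), press it down against its spring until it is below the lips, twist it a quarter turn clockwise (seen from above) and let it spring up so that its two grooves catch the lips, then leave it standing there. Do not disturb the small bottles and the flask.

Things in the scene. Friction and masses are not known exactly. Their poses are not given: they have to be found in the camera images.
- anchor_grip (a point): Spring channel nut (loose, 95 mm long, 0.16 kg): centre of its black grip, 20 x 20 mm square, 45 mm long, graspable on all four sides. +z runs up the stud and out of the grip's end, y is the long side of the steel nut. It starts on the sloping rest, leaning 45 degrees, y level, and lifts straight up out of it. It stands stably on its foot; this point is then 72.5 mm high.
- anchor_nut (a point): Same piece, same axes: centre of the steel nut, 20 (x) x 34 (y) x 9 mm, 50.5 mm below the grip's centre. Two grooves (5.5 mm wide, 3 mm deep) cross its upper face, 12.25 mm either side of the axis. Two corners (+x+y and -x-y) are cut away: below the lips it turns only clockwise from above and hits the rail's walls at about 95 degrees. Within 8 degrees of square the grooves catch.
- anchor_sole (a point): Same piece, same axes: middle of the underside of its pressure foot with the spring relaxed, 72.5 mm below the grip's centre. The foot is 18 (x) x 28 (y) x 5 mm on a coil spring under the nut, the nut's underside 17.5 mm above this point. Pushing the foot in takes 3 N to begin, plus 1 N per mm, and stops hard after 10 mm. The foot turns with the nut.
- rail: Fixed steel strut rail, slot up, 280 (y) x 41 (x) x 30 mm high, end caps and lugs beyond. Origin at the middle of its underside. Inside 36 mm wide, floor 2.5 mm above the worktop; slot 22 mm wide; lips (2.5 mm thick) turn down 7 mm, to 23 mm above the worktop. A like nut is fitted for good at y = +95 mm (its top 95 mm high) and shows the final look: long side across the rail, grooves on the lips.
- rail_mark (a point): Scribed mark: middle of the slot, level with the lips' top, 30 mm above the worktop; y along the slot. A nut put in lengthwise here touches the floor with its foot when its grip's centre is 75 mm above the worktop; its upper face passes below the lips when pushed down 6 mm (69 mm); the spring is solid at 65 mm; caught on the lips by its grooves it stands at 72 mm.
- rest: Fixed aluminium rest, base 90 x 60 mm, about 79 mm high. Origin at the middle of its underside. Its slope rises towards +x at 45 degrees, so the stud of the nut on it points along (+x, +z). Under stud and grip it is only a 14 mm wide bar: fingers can pass down both sides (y) of the grip, whose centre is about 80 mm above the worktop.
- tube_rack (a point): Top, above the middle, of the fixed rack of capped test tubes (about 190 mm long, 60 mm wide, 145 mm high) that stands between the rest and the rail: carry things over or round it.
- vial_amber: Bystander: small amber vial, 40 mm across, 58 mm high, origin under its centre.
- bottle_dark: Bystander: small dark-capped bottle, 40 mm across, 60 mm high, origin under its centre.
- flask: Bystander: conical flask with foil cap, 58 mm across, 107 mm high, origin under its centre.
Not all that is in view belongs to the job. What is meant by the part that bears anchor_grip is not red, and is the smaller of those in its own colour.

How it is judged:
By the outcome, as a careful person would: the job done as asked, in the order asked, and still so for the second after the job is handed in, with the robot touching nothing.
It also fails if it takes over 64 s, if anything falls off the work surface, if the arm or the gripper's body presses on something with over 40 N, if the wrist force passes 120 N, or if a joint passes its speed limit or range.

## Robot

A 6-joint arm with a two-finger parallel gripper is mounted at the origin on a cart in front of the work surface, level with it; the furniture and walls round the work are solid. World frame = base frame: x ahead of the robot, y to its left, z up, the work surface at z = 0. Lengths are in m, angles in rad, forces in N, time in s.
With the tool pointing down it reaches from about 0.35 to 0.975 m from the base axis. Payload 4.9 kg.
Tool frame: the origin (TCP) lies at the very end of the fingers, on their centre line; the grasp point (between the pads) lies 19 mm behind it; z points along the fingers, y is the line along which they close (so a half turn about z gives the same grasp; the last joint's range is limited). The gripper opens to 85 mm and grips with 20 to 120 N. Pads are 22 mm wide; open, the fingers measure 114 mm over their backs; the gripper's body (76 mm by 85 mm) begins 54 mm behind the grasp point. The pads swing forward as they close: fully open they stand 13 mm farther back than shut.
Start: joints at [-1.262, 0.053, 1.613, -0, 1.476, -0.119], TCP at [0.259, -0.569, 0.231] pointing down, gripper open.
Joint ranges: [-3.01, 3.01], [-1.01, 2.22], [0.06, 2.58], [-1.02, 4.17], [0.09, 2.62], [-3.14, 3.14]. Speed limits (rad/s): [2.57, 2.57, 3.14, 3.14, 3.14, 3.14].

## Interface

Orientations are given as a unit quaternion [w, x, y, z].
In Python, from plant import manip, vision, order gives the robot as it stands.
- The arm moves only by the tool play_rows, never from a script. Its argument "steps" is a list that holds one entry, the list of rows, each a list of 6 numbers: the shift along the tool's x, y, z in mm, then the turn, a rotation vector about the tool's x, y, z in degrees. A call has 1 to 12 rows; each row is the pose to reach, as a shift and turn from the pose commanded when the call began, along the tool's axes at that moment; what a row does not reach only later rows make up. A row lasts 1/12 s, in which the tool goes at most 41.7 mm and 7.16 degrees, less where a joint would pass 70% of its speed; a pose out of reach is approached as far as the arm can. A call with a gripper value outside its range is refused whole. "claw" is the gripper's target within -1 to 1 (fully open at 1, half-way at 0, shut at -1), set as the call begins (left out, the last holds). The fingers move at their own pace and stop on an object; the grip force is fixed at half the most. Time passes only in rows, so rows that repeat a pose let the fingers close. It gives the time, the measured TCP pose, the force, the opening and the grip force at its end, in the units of the state.
- manip.state(): the state, without advancing time (a new reading comes with each control period).
- vision.grab_frame(name): name is "scene" or "side" or "wrist"; returns (picture, depth): 400x640x3 uint8, blue, green, red; 400x640 float32, m along the optical axis (not along the pixel's ray), 0 where there is no reading.
- vision.camera_info(name): a dict with "K" (3x3 intrinsics, pixels), "k1" (the pictures are not rectified: a ray, as slopes to the right and down, at radius r is drawn at 1 + k1 r^2 times it, then the intrinsics apply), "eye" and "orientation" of the camera in the world; the wrist camera has in their place "T_tool_cam" (4x4, takes a point from camera to tool coordinates, whose origin is the TCP and whose axes are the flange's). Camera axes: x right, y down, z forward; pixel columns grow to the right and rows downward; lengths in m; the calibration is good to about 2 mm. A picture is of the moment at which its call begins: read the wrist's pose just before it. camera_info takes no time and is no camera call.
- order.job_done(): hands the job in; it is judged then, once.
The state is a dict: "time": time; "joint_pos": joint angles; "joint_vel": joint speeds; "joint_efforts": joint torques, N m; "tool_pos": TCP position; "tool_rot": TCP orientation; "contact_force": force on the tool from outside, world axes, zero at the start; "ft_torque": the same for the moment, N m; "gripper_width": opening from 0.0 (shut) to 1.0 (fully open); "grasp_force": force on a finger pad.
Only numpy, scipy, OpenCV 4.12 (cv2) and the standard library are available. Lean on these libraries where they do the work, as an engineer would, in place of code of your own. Each camera call takes 0.05 s, during which the arm holds its last target. There are 200 camera calls.

## Working session

There is one attempt and no reset: what is moved stays moved. The work goes in short steps, Python scripts to look and compute and a tool call to move; the robot and the scene stay as the last step left them, time stands still between calls to the robot, and variables do not carry over. Pictures are saved under pics/ and viewed, at most 10 in all, crops included, and the job is handed in when it is done.

Besides the shell and the picture viewer there is one more tool, called after "Call:" as name(argument=value, ...) on one line, values as JSON. play_rows: Moves the arm, as the interface text tells. Its arguments: {"type":"object","properties":{"steps":{"type":"array"},"claw":{"type":"number"}},"required":["steps"]}

```bash
ls; mkdir -p pics; cat > h.py <<'E'
import numpy as np, cv2
from scipy.spatial.transform import Rotation as R
from plant import manip, vision, order
def q2R(q): return R.from_quat([q[1],q[2],q[3],q[0]]).as_matrix()
def grab(name,fn=None):
    s=manip.state(); im,d=vision.grab_frame(name); i=vision.camera_info(name)
    if 'eye' in i:
        o=i['orientation']; o=np.array(o); Rm=q2R(o) if o.size==4 else o
        T=np.eye(4);T[:3,:3]=Rm;T[:3,3]=i['eye']
    else:
        W=np.eye(4);W[:3,:3]=q2R(s['tool_rot']);W[:3,3]=s['tool_pos'];T=W@np.array(i['T_tool_cam'])
    if fn: 
        cv2.imwrite('pics/'+fn+'.png',im); np.savez('pics/'+fn+'.npz',im=im,d=d,T=T,K=i['K'],k1=i['k1'])
    return im,d,T,np.array(i['K']),i['k1']
class V:
    def __init__(s,fn):
        z=np.load('pics/'+fn+'.npz'); s.im,s.d,s.T,s.K,s.k1=z['im'],z['d'],z['T'],z['K'],float(z['k1'])
    def ray(s,u,v):
        # radial model: drawn = ray*(1+k1 r^2)
        p=np.stack([(np.asarray(u,float)-s.K[0,2])/s.K[0,0],(np.asarray(v,float)-s.K[1,2])/s.K[1,1]],-1)
        x=p.copy()
        for _ in range(20): x=p/(1+s.k1*(x**2).sum(-1,keepdims=True))
        return np.concatenate([x,np.ones(x.shape[:-1]+(1,))],-1)
    def pt(s,u,v):
        dd=s.d[np.asarray(v,int),np.asarray(u,int)]
        return (s.ray(u,v)*dd[...,None])@s.T[:3,:3].T+s.T[:3,3]
    def plane(s,u,v,z):
        r=s.ray(u,v)@s.T[:3,:3].T; t=(z-s.T[2,3])/r[...,2]
        return s.T[:3,3]+r*t[...,None]
    def proj(s,P):
        c=(np.asarray(P)-s.T[:3,3])@s.T[:3,:3]; x=c[...,:2]/c[...,2:]
        x=x*(1+s.k1*(x**2).sum(-1,keepdims=True)); return x*[s.K[0,0],s.K[1,1]]+[s.K[0,2],s.K[1,2]]
    def cloud(s):
        v,u=np.mgrid[0:400,0:640]; return s.pt(u,v)
E
python3 - <<'E'
from h import *
for n in('scene','side'):
    _,_,T,K,k=grab(n,n+'0'); print(n,T.round(3).tolist(),K.round(1).tolist(),k)
print(manip.state())
E
```

```text
pics
scene [[-0.57, -0.514, 0.641, -0.619], [-0.822, 0.347, -0.452, 0.991], [0.01, -0.784, -0.621, 1.228], [0.0, 0.0, 0.0, 1.0]] [[510.6, 0.0, 321.6], [0.0, 510.6, 196.2], [0.0, 0.0, 1.0]] -0.12311179056618818
side [[0.912, -0.274, 0.306, -0.095], [-0.411, -0.574, 0.708, -1.299], [-0.018, -0.772, -0.636, 1.442], [0.0, 0.0, 0.0, 1.0]] [[474.9, 0.0, 316.5], [0.0, 474.9, 198.8], [0.0, 0.0, 1.0]] -0.07637183158702025
{'time': 0.1, 'joint_pos': array([-1.26200598e+00,  5.33178507e-02,  1.61416516e+00, -3.81804881e-08,
        1.47600573e+00, -1.18995627e-01]), 'joint_vel': array([ 1.80523024e-03,  8.38756189e-04, -2.33010665e-03, -8.85244389e-05,
       -1.14064973e-03,  1.29324385e-03]), 'joint_efforts': array([ 4.67419395e-04, -3.94902778e+01, -3.71362352e+01, -9.17172497e-05,
        3.87266366e-03,  2.02989378e-05]), 'tool_pos': array([ 0.25911456, -0.56813194,  0.23016416]), 'tool_rot': array([-9.43778357e-04,  9.77211535e-01,  2.12265677e-01, -8.98509845e-05]), 'contact_force': array([ 0.17980094, -0.61110115,  0.70457265]), 'ft_torque': array([-0.0049605 ,  0.03155598,  0.06321055]), 'grasp_force': 0.0, 'gripper_width': 1.0020311117364287}
```

View pics/scene0.png

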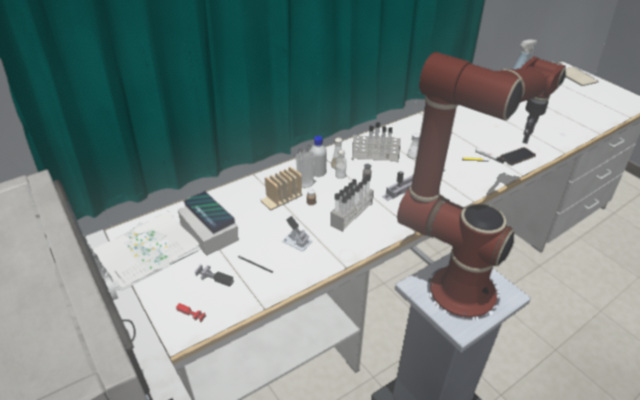

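View pics/side0.png

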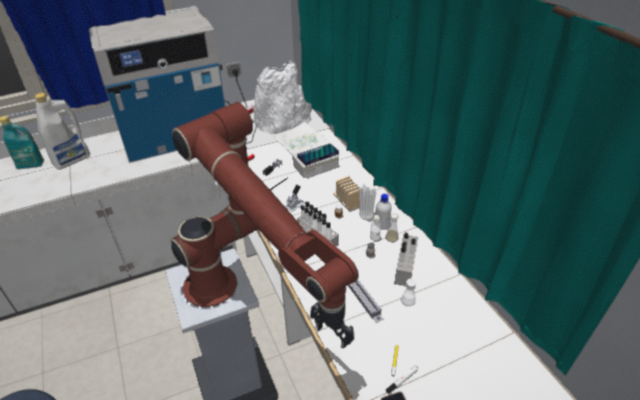

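Scene: rest with the black-gripped nut at scene (295,233). Look-alikes are a red piece at (190,312) and a larger black/grey piece lying at (215,275). The rail is at about (405,185), partly hidden by the arm, and the tube rack at (352,205). The one at (295,233) fits: on the rest, black and smaller. I'll confirm in a crop.

```bash
python3 - <<'E'
from h import *
a=V('scene0');b=V('side0')
c1=cv2.resize(a.im[195:325,165:325],None,fx=5,fy=5,interpolation=cv2.INTER_CUBIC)[:600]
c1=cv2.resize(a.im[205:325,165:325],(800,600),interpolation=cv2.INTER_CUBIC)
c2=cv2.resize(b.im[170:320,260:440],(720,600),interpolation=cv2.INTER_CUBIC)
cv2.imwrite('pics/c1.png',c1);cv2.imwrite('pics/c2.png',c2)
for v,l in((a,[(294,224),(297,240),(215,275),(190,312),(352,185),(311,198),(405,185),(412,150),(366,172),(400,177)]),(b,[(295,190),(293,203),(315,215),(370,300),(409,293),(371,250),(339,211),(376,230),(392,232),(375,315),(355,285)])):
    for p in l: print(p,v.pt(*p).round(3))
E
```

```text
(294, 224) [0.495 0.318 0.079]
(297, 240) [0.469 0.324 0.028]
(215, 275) [0.474 0.629 0.033]
(190, 312) [0.396 0.753 0.013]
(352, 185) [0.504 0.067 0.134]
(311, 198) [0.627 0.16  0.034]
(405, 185) [ 0.501 -0.201  0.022]
(412, 150) [ 0.658 -0.381  0.036]
(366, 172) [ 0.642 -0.116  0.035]
(400, 177) [ 0.494 -0.16   0.082]
(295, 190) [0.495 0.311 0.086]
(293, 203) [0.47  0.279 0.042]
(315, 215) [0.483 0.057 0.14 ]
(370, 300) [ 0.53  -0.339  0.011]
(409, 293) [ 0.653 -0.408  0.063]
(371, 250) [ 0.65  -0.13   0.033]
(339, 211) [0.635 0.138 0.041]
(376, 230) [ 0.708 -0.066  0.068]
(392, 232) [ 0.777 -0.084  0.044]
(375, 315) [ 0.51  -0.412  0.018]
(355, 285) [ 0.516 -0.246  0.004]
```

View pics/c1.png

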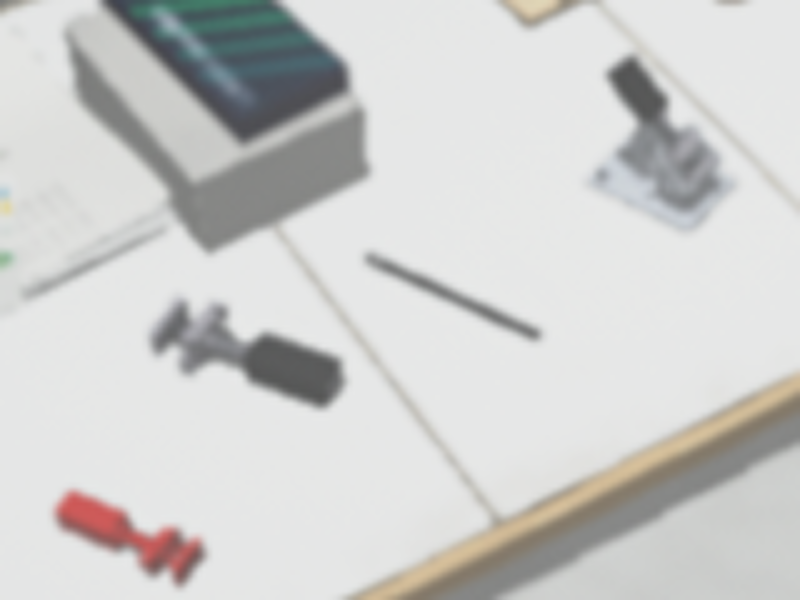

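View pics/c2.png

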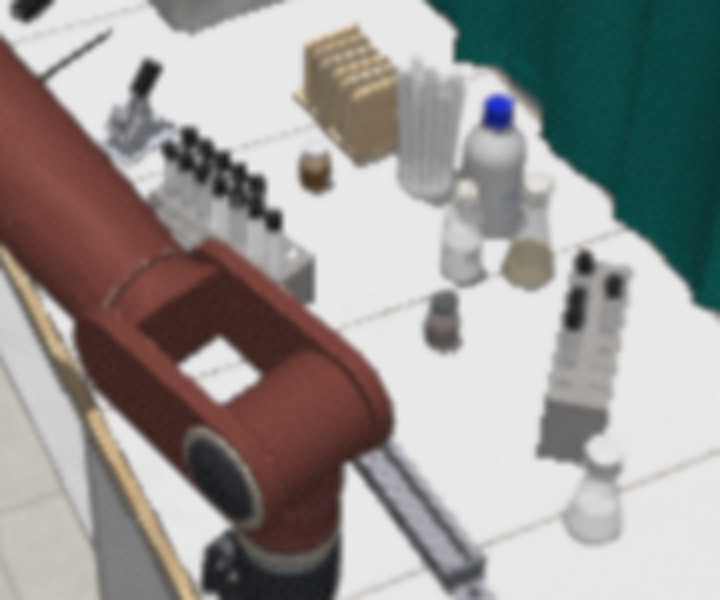

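Crop confirms it: small black grip on the rest at c1 (640,90); the lying black one at (290,370) is clearly larger, and the red one is excluded. The rail runs away to the side-image end cap near (376,310), with the vial, bottle and flask at (317,170), (443,320) and (600,490) in c2. Next I'll go over the rail with the wrist camera.

```bash
cat >> h.py <<'E'
def plan(pos,Rt):
    s=manip.state(); R0=q2R(s['tool_rot']); d=R0.T@(np.array(pos)-s['tool_pos'])*1e3
    r=R.from_matrix(R0.T@Rt).as_rotvec(degrees=True)
    print('plan mm',d.round(1).tolist(),'deg',r.round(2).tolist(),'rows',max(np.linalg.norm(d)/41.7,np.linalg.norm(r)/7.16).round(1))
def down(yaw): # tool x at world yaw (deg), z down
    c,s=np.cos(np.radians(yaw)),np.sin(np.radians(yaw)); return np.array([[c,s,0],[s,-c,0],[0,0,-1.]])
E
python3 - <<'E'
from h import *
print(vision.camera_info('wrist'))
plan([.47,-.28,.36],down(24.5)); plan([.47,-.28,.36],down(0))
a=V('scene0');b=V('side0')
# grip dark pixels near rest
for v in(a,b):
    P=v.cloud(); g=v.im.max(2)<90
    m=g&(np.abs(P[...,0]-.49)<.05)&(np.abs(P[...,1]-.31)<.05)&(P[...,2]>.03)&(P[...,2]<.15)
    q=P[m]; c=np.median(q,0); U,S,Vt=np.linalg.svd(q-q.mean(0),full_matrices=False); print(len(q),q.mean(0).round(4),Vt[0].round(3),S)
E
```

```text
{'K': array([[337.16759353,   0.        , 316.61992072],
       [  0.        , 337.16759353, 195.25386952],
       [  0.        ,   0.        ,   1.        ]]), 'k1': -0.03987619624067207, 'T_tool_cam': array([[ 2.42430659e-04, -9.57724486e-01, -2.87686897e-01,
         7.26315249e-02],
       [ 9.99999966e-01,  2.60556646e-04, -2.47172484e-05,
         3.22337484e-04],
       [ 9.86310469e-05, -2.87686881e-01,  9.57724516e-01,
        -1.42878098e-01],
       [ 0.00000000e+00,  0.00000000e+00,  0.00000000e+00,
         1.00000000e+00]])}
plan mm [311.4, -174.9, -129.4] deg [-0.11, -0.01, 0.01] rows 9.1
plan mm [311.4, -174.9, -129.4] deg [-0.11, 0.01, 24.51] rows 9.1
36 [0.497  0.324  0.0872] [-0.589 -0.301 -0.749] [0.05734475 0.02831418 0.01709825]
34 [0.5001 0.3139 0.0845] [-0.575 -0.17  -0.8  ] [0.06694426 0.03563143 0.03017457]
```

Call:
play_rows(steps=[[[30, -15, -45, 0, 0, 0], [311, -175, -130, 0, 0, 24.5], [311, -175, -130, 0, 0, 24.5], [311, -175, -130, 0, 0, 24.5], [311, -175, -130, 0, 0, 24.5], [311, -175, -130, 0, 0, 24.5], [311, -175, -130, 0, 0, 24.5], [311, -175, -130, 0, 0, 24.5], [311, -175, -130, 0, 0, 24.5], [311, -175, -130, 0, 0, 24.5], [311, -175, -130, 0, 0, 24.5], [311, -175, -130, 0, 0, 24.5]]])

```text
time: 1.1
tool_pos: [0.4697, -0.2802, 0.3609]
tool_rot: [0.0, 1.0, 0.001, -0.0]
contact_force: [0.8, -0.2, -0.4]
gripper_width: 1.001
grasp_force: 0.0
```

```bash
python3 - <<'E'
from h import *
grab('wrist','w1')
s=manip.state(); print(s['tool_pos'],s['tool_rot'],s['joint_pos'].round(2),s['time'])
plan([.47,.30,.36],down(0))
E
```

```text
[ 0.46913188 -0.28084623  0.36035541] [-1.44288740e-04  9.99999709e-01 -3.84772697e-05 -7.48772698e-04] [-0.68 -0.18  1.62 -0.    1.7   0.9 ] 1.15
plan mm [0.8, -580.8, 0.5] deg [-0.02, 0.09, -0.0] rows 13.9
```

View pics/w1.png

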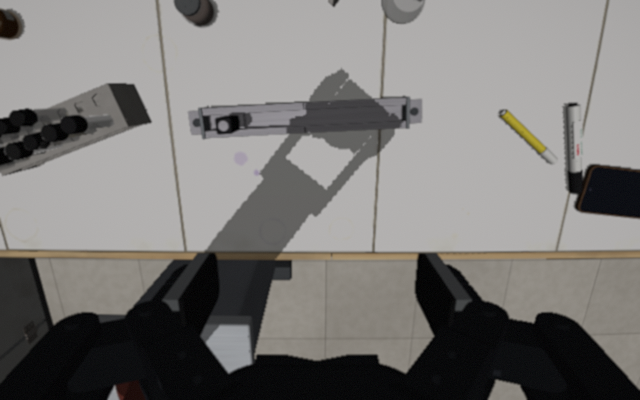

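The rail lies across the view from (199,122) to (412,110), with the fitted nut at (228,124), so rail +y is to the left. Next the rest.

Call:
play_rows(steps=[[[0, -580, 0, 0, 0, 0], [0, -580, 0, 0, 0, 0], [0, -580, 0, 0, 0, 0], [0, -580, 0, 0, 0, 0], [0, -580, 0, 0, 0, 0], [0, -580, 0, 0, 0, 0], [0, -580, 0, 0, 0, 0], [0, -580, 0, 0, 0, 0], [0, -580, 0, 0, 0, 0], [0, -580, 0, 0, 0, 0], [0, -580, 0, 0, 0, 0], [0, -580, 0, 0, 0, 0]]])

```text
time: 2.15
tool_pos: [0.4696, 0.2198, 0.3602]
tool_rot: [0.0, 1.0, -0.001, -0.001]
contact_force: [1.1, -0.4, -0.5]
gripper_width: 0.998
grasp_force: 0.0
```

Call:
play_rows(steps=[[[-60, -80, 100, 0, 0, 0], [-60, -80, 100, 0, 0, 0], [-60, -80, 100, 0, 0, 0], [-60, -80, 100, 0, 0, 0], [-60, -80, 100, 0, 0, 0]]])

```text
time: 2.57
tool_pos: [0.4071, 0.2988, 0.2561]
tool_rot: [0.002, 1.0, 0.001, -0.004]
contact_force: [0.1, 0.8, -0.5]
gripper_width: 0.999
grasp_force: 0.0
```

```bash
python3 - <<'E'
from h import *
im,*_=grab('wrist','w2')
s=manip.state(); print(s['tool_pos'],s['joint_pos'].round(2),s['time'])
v=V('w2'); print(v.proj([[.497,.318,.086],[.47,.31,.0]]))
E
```

```text
[0.40902354 0.29843093 0.2590574 ] [ 0.48 -0.25  1.85 -0.    1.55  2.05] 2.6167
[[293.3654496   72.5007979 ]
 [305.43695607 101.47576706]]
```

View pics/w2.png

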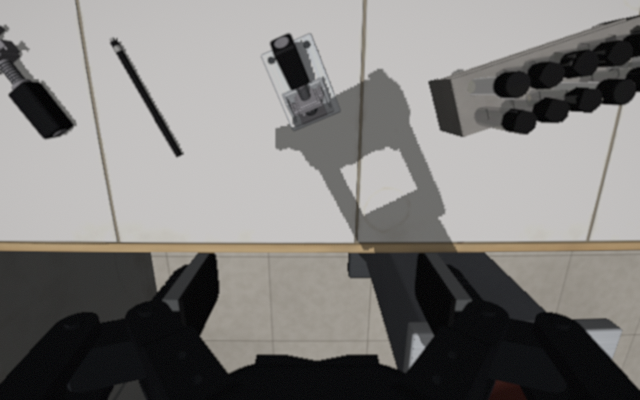

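The nut is on the rest with its grip end at (280,42) and its lower end near (303,88); the base runs (262,52) to (340,103). Enlarging rest and rail in one crop.

```bash
python3 - <<'E'
from h import *
a=V('w2').im[20:140,240:360]; b=V('w1').im[85:150,180:430]
A=cv2.resize(a,(380,380),interpolation=cv2.INTER_CUBIC)
A=cv2.resize(a,None,fx=3,fy=3,interpolation=cv2.INTER_CUBIC); B=cv2.resize(b,None,fx=3.2,fy=3.2,interpolation=cv2.INTER_CUBIC)
o=np.zeros((360+208,800,3),np.uint8); o[:360,:360]=A; o[360:360+B.shape[0],:800]=B[:,:800]
v=V('w2');d=v.d[20:140,240:360]; dd=np.clip((d-.2)/.3*255,0,255).astype(np.uint8); 
o[:360,400:760]=cv2.resize(cv2.applyColorMap(dd,2),(360,360),interpolation=0)
cv2.imwrite('pics/m.png',cv2.convertScaleAbs(o,alpha=1.4))
E
```

```text
(no output)
```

View pics/m.png

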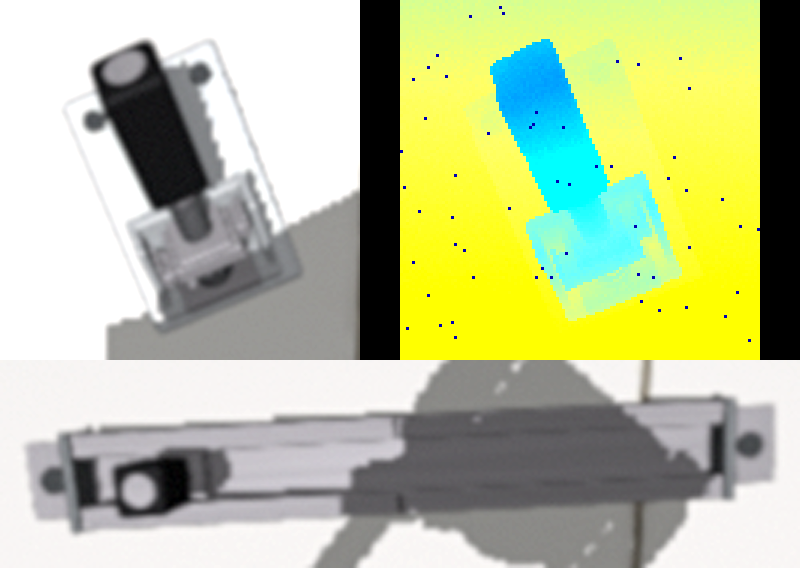

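```bash
python3 - <<'E'
from h import *
a=V('w1'); f=lambda X,Y:(180+X/3.2,85+(Y-360)/3.2)
L=a.plane(*f(77,481),.03);Rr=a.plane(*f(725,448),.03);M=a.plane(*f(401,465),.03)
d=L-Rr; print('rail',L.round(4),Rr.round(4),M.round(4),'len',np.linalg.norm(d),'yaw of +y',np.degrees(np.arctan2(d[1],d[0]))-90)
for p in((430,'up'),(505,'lo')): print(a.plane(*f(401,p[0]),.03).round(4))
print('depth lips',a.pt(*f(250,430)).round(4),a.pt(*f(250,512)).round(4),a.pt(*f(300,465)).round(4))
v=V('w2'); g=lambda X,Y:(240+X/3,20+Y/3)
C=np.array([v.plane(*g(*p),.004) for p in((65,105),(210,40),(300,270),(160,332))]); print('base',C.round(4).tolist(),C.mean(0).round(4))
for i,j in((3,0),(2,1),(1,0),(2,3)):
    d=C[j]-C[i]; print(np.linalg.norm(d).round(4),np.degrees(np.arctan2(d[1],d[0])).round(1))
P=v.cloud(); m=np.zeros((400,640),np.uint8)
poly=np.array([g(*p) for p in((106,100),(160,80),(200,180),(155,203))]); cv2.fillPoly(m,[poly.astype(np.int32)],1)
q=P[(m>0)&(v.d>.05)]; 
for _ in range(3):
    c=q.mean(0); U,S,Vt=np.linalg.svd(q-c); n=Vt[2]*np.sign(Vt[2][2]); q=q[np.abs((q-c)@n)<.004]
print('face',len(q),c.round(4),n.round(3),np.degrees(np.arctan2(n[1],n[0])))
# grip centre via model overlay: corners of face edges
for p in((92,70),(153,42),(153,208),(208,185),(106,100),(160,76)):
    print(p,v.pt(*g(*p)).round(4))
E
```

```text
rail [ 0.5045 -0.1247  0.03  ] [ 0.5188 -0.4043  0.03  ] [ 0.5111 -0.2652  0.03  ] len 0.27989663677426646 yaw of +y 2.924282059824847
[ 0.5257 -0.2653  0.03  ]
[ 0.4941 -0.2651  0.03  ]
depth lips [ 0.5258 -0.201   0.0307] [ 0.4912 -0.1996  0.0315] [ 0.5092 -0.2183  0.0018]
base [[0.5194, 0.3573, 0.004], [0.5413, 0.3045, 0.004], [0.4608, 0.2706, 0.004], [0.4374, 0.3241, 0.004]] [0.4897 0.3141 0.004 ]
0.0885 22.0
0.0874 22.8
0.0572 112.5
0.0584 113.6
face 707 [0.5017 0.3195 0.0907] [-0.663 -0.266  0.7  ] -158.13667347926523
(92, 70) [0.5204 0.3366 0.0897]
(153, 42) [ 5.413e-01  3.252e-01 -4.000e-04]
(153, 208) [0.4829 0.3212 0.0739]
(208, 185) [0.4914 0.3053 0.007 ]
(106, 100) [0.5111 0.3315 0.1022]
(160, 76) [0.5171 0.3166 0.1032]
```

```bash
cat >> h.py <<'E'
def tilt(psi,th): # rotate 'down' pose about horizontal axis at yaw psi+90 by th deg
    y=np.array([-np.sin(np.radians(psi)),np.cos(np.radians(psi)),0]); return R.from_rotvec(np.radians(th)*y).as_matrix()@down(psi)
E
python3 - <<'E'
from h import *
v=V('w2')
for n,p in dict(pen1=(115,42),pen2=(181,155),rackbl=(465,133),rackfl=(432,82),edge=(320,247),big=(55,135),big2=(12,88)).items(): print(n,v.plane(*p,.0 if n!='rackfl' else 0.05).round(3))
Rt=tilt(22.5,20); g=np.array([.505,.321,.080]); tz=Rt[:,2]
plan(g+tz*(.019-.10),Rt); print((g+tz*.019).round(4),tz)
E
```

```text
pen1 [0.535 0.52  0.   ]
pen2 [0.408 0.46  0.   ]
rackbl [0.435 0.122 0.   ]
rackfl [0.491 0.183 0.05 ]
edge [0.288 0.293 0.   ]
big [0.433 0.611 0.   ]
big2 [0.488 0.652 0.   ]
plan mm [121.9, -33.4, 102.4] deg [-3.8, -19.52, -22.27] rows 4.2
[0.499  0.3185 0.0621] [-0.31598541 -0.13088544 -0.93969262]
```

Call:
play_rows(claw=1, steps=[[[122, -33.4, 102.4, -3.8, -19.5, -22.3], [122, -33.4, 102.4, -3.8, -19.5, -22.3], [122, -33.4, 102.4, -3.8, -19.5, -22.3], [122, -33.4, 102.4, -3.8, -19.5, -22.3], [122, -33.4, 102.4, -3.8, -19.5, -22.3], [122, -33.4, 102.4, -3.8, -19.5, -22.3], [122, -33.4, 102.4, -3.8, -19.5, -22.3]]])

```text
time: 3.2
tool_pos: [0.5335, 0.3319, 0.16]
tool_rot: [0.033, 0.967, 0.191, -0.167]
contact_force: [-0.5, 0.0, 1.4]
gripper_width: 1.0
grasp_force: 0.0
```

```bash
python3 - <<'E'
from h import *
Rt=tilt(22.5,20); g=np.array([.505,.321,.080]); tz=Rt[:,2]
plan(g+tz*.019,Rt)
im,*_=grab('wrist','w3'); v=V('w3')
print(v.proj([g,g+.0225*np.array([.653,.27,.707]),g+.01*np.array([-.653,-.27,.707])]).round(1))
P=v.cloud(); ax=np.array([.653,.27,.707]); n=np.array([-.653,-.27,.707]); y=np.array([-.383,.924,0]); D=P-g
m=(v.im.max(2)<80)&(abs(D@y)<.025)&(abs(D@ax)<.05)&(abs(D@n-.010)<.006)&(v.d>.05)
print(m.sum(),[np.percentile((D@k)[m],[1,10,50,90,99]).round(4).tolist() for k in(ax,n,y)])
E
```

```text
plan mm [-2.0, -0.7, 104.6] deg [-0.11, -0.36, -0.13] rows 2.5
[[315.1 203.1]
 [314.9 198.7]
 [315.1 217.1]]
455 [[-0.049, -0.0108, 0.0222, 0.0237, 0.0246], [0.0041, 0.0049, 0.0085, 0.0104, 0.0105], [-0.0114, -0.0085, -0.0007, 0.0072, 0.0093]]
```

Call:
play_rows(claw=1, steps=[[[-1.5, -0.5, 30, 0, 0, 0], [-1.5, -0.5, 55, 0, 0, 0], [-1.5, -0.5, 75, 0, 0, 0], [-1.5, -0.5, 90, 0, 0, 0], [-1.5, -0.5, 100, 0, 0, 0], [-1.5, -0.5, 100, 0, 0, 0], [-1.5, -0.5, 100, 0, 0, 0]]])

```text
time: 3.83
tool_pos: [0.4995, 0.3204, 0.0676]
tool_rot: [0.032, 0.967, 0.193, -0.167]
contact_force: [0.0, 1.0, 0.5]
gripper_width: 0.999
grasp_force: 0.0
```

Call:
play_rows(claw=-1, steps=[[[0, 0, 0, 0, 0, 0], [0, 0, 0, 0, 0, 0], [0, 0, 0, 0, 0, 0], [0, 0, 0, 0, 0, 0], [0, 0, 0, 0, 0, 0], [0, 0, 0, 0, 0, 0], [0, 0, 0, 0, 0, 0], [0, 0, 0, 0, 0, 0], [0, 0, 0, 0, 0, 0], [0, 0, 0, 0, 0, 0]]])

```text
time: 4.67
tool_pos: [0.4991, 0.3202, 0.0656]
tool_rot: [0.033, 0.966, 0.193, -0.168]
contact_force: [1.7, -0.2, 2.5]
gripper_width: 0.227
grasp_force: 59.0
```

```bash
cat > p.py <<'E'
from h import *
s=manip.state(); R0=q2R(s['tool_rot']); p=s['tool_pos']
ca=np.cos(np.radians(22.5));sa=np.sin(np.radians(22.5))
g=np.array([.505,.321,.080]); ax=np.array([ca,sa,1])/2**.5; G=np.stack([np.cross([-sa,ca,0],ax),[-sa,ca,0],ax],1)
off=R0.T@(g-p); GT=R0.T@G; np.savez('grasp.npz',off=off,GT=GT); print('off',off.round(4),s['contact_force'])
print('up100',(R0.T@[0,0,.1]*1e3).round(1))
up=np.array([[ca,-sa,0],[sa,ca,0],[0,0,1.]])
Rt=up@GT.T
def tcp(pos): return np.array(pos)-Rt@off
for h in (.15,.0725): plan(tcp([.38,.35,h]),Rt)
E
python3 p.py
```

```text
off [ 0.0005  0.0015 -0.0155] [ 1.72905179 -0.17477653  2.45557911]
up100 [-33.7  -0.1 -94.1]
plan mm [-110.7, -74.8, -34.8] deg [-0.04, 45.0, -0.05] rows 6.3
plan mm [-84.5, -74.7, 38.2] deg [-0.04, 45.0, -0.05] rows 6.3
```

Call:
play_rows(steps=[[[-10, 0, -28, 0, 0, 0], [-22, 0, -60, 0, 0, 0], [-33.7, 0, -94, 0, 0, 0], [-33.7, 0, -94, 0, 0, 0], [-110.7, -75, -35, 0, 45, 0], [-110.7, -75, -35, 0, 45, 0], [-110.7, -75, -35, 0, 45, 0], [-110.7, -75, -35, 0, 45, 0], [-110.7, -75, -35, 0, 45, 0], [-110.7, -75, -35, 0, 45, 0], [-110.7, -75, -35, 0, 45, 0], [-110.7, -75, -35, 0, 45, 0]]])

```text
time: 5.67
tool_pos: [0.3813, 0.3524, 0.1321]
tool_rot: [-0.043, 0.957, 0.191, 0.212]
contact_force: [-0.9, -0.7, -2.3]
gripper_width: 0.227
grasp_force: 59.1
```

```bash
python3 - <<'E'
from h import *
grab('wrist','w4');grab('scene','s4');grab('side','e4')
z=np.load('grasp.npz'); s=manip.state(); R0=q2R(s['tool_rot']); gp=s['tool_pos']+R0@z['off']; print('grip',gp.round(4),'axis',(R0@z['GT']).round(3).tolist(),s['contact_force'],s['gripper_width'],s['time'],s['joint_pos'].round(2))
print('down10',(R0.T@[0,0,-10]).round(2))
o=[]
for n in('w4','s4','e4'):
    v=V(n); c=v.proj(gp-[0,0,.03]); print(n,c)
    k=40 if n!='w4' else 90; x,y=int(c[0]),int(c[1]); x0=max(0,min(640-2*k,x-k));y0=max(0,min(400-2*k,y-k))
    o.append(cv2.resize(v.im[y0:y0+2*k,x0:x0+2*k],(266,266),interpolation=cv2.INTER_CUBIC))
cv2.imwrite('pics/m4.png',np.hstack(o))
E
```

```text
grip [0.3799 0.3502 0.1501] axis [[0.924, -0.382, 0.002], [0.382, 0.924, -0.0], [-0.002, 0.001, 1.0]] [ 0.23716722 -1.13364762 -0.2613512 ] 0.22635705767840028 5.8167 [ 0.66 -0.39  2.21 -0.14  0.9   1.9 ]
down10 [-4.26  0.01  9.05]
w4 [318.84004485 259.53405656]
s4 [304.48730068 238.07440549]
e4 [267.94627541 186.07186606]
```

View pics/m4.png

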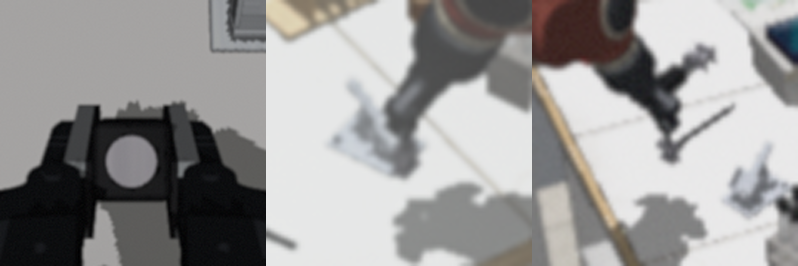

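The nut is held, its end face seen at (131,160) in the wrist crop and its foot hanging below the fingers in the side crop. I'll check tilt and height from the end face depth.

```bash
python3 - <<'E'
from h import *
v=V('w4'); gp=np.array([.38,.3502,.150]); P=v.cloud()
c=v.proj(gp+[0,0,.0225]); print(c)
m=(np.linalg.norm((P-gp)[...,:2],axis=-1)<.009)&(abs(P[...,2]-.1725)<.008)&(v.d>.05)
q=P[m];
for _ in range(3):
    k=q.mean(0); n=np.linalg.svd(q-k)[2][2]; n*=np.sign(n[2]); q=q[abs((q-k)@n)<.0025]
print(len(q),k.round(4),n.round(3))
# full dark blob extents at that plane
mm=(np.linalg.norm((P-gp)[...,:2],axis=-1)<.016)&(abs(P[...,2]-k[2])<.005); q=P[mm]; print(len(q),((q.min(0)+q.max(0))/2).round(4),q.min(0).round(4),q.max(0).round(4))
E
```

```text
[319.95168436 266.13824337]
1760 [0.379  0.3499 0.1702] [0.105 0.016 0.994]
3590 [0.376  0.3492 0.1702] [0.3643 0.3343 0.1653] [0.3877 0.364  0.1752]
```

```bash
python3 - <<'E'
from h import *
ca=np.cos(np.radians(22.5));sa=np.sin(np.radians(22.5)); xr=np.array([ca,sa,0]); yr=np.array([-sa,ca,0]); ax=(xr+[0,0,1])/2**.5
g=np.array([.505,.321,.080])
for n,e,a,t in(('w3',g+.0232*ax,ax,np.cross(yr,ax)),('w4',np.array([.377,.3492,.1705]),np.array([0,0,1.]),xr)):
    v=V(n);P=v.cloud();D=P-e
    A,X,Y=D@a,D@t,D@yr
    print(n,'end vs profile along x:')
    for x in np.arange(-.014,.0141,.002):
        m=(abs(X-x)<.001)&(abs(Y)<.006)&(abs(A)<.012)&(v.d>.05)
        print(round(x*1e3), m.sum(), np.median(A[m]*1e3).round(2) if m.sum()>2 else None,end=' | ')
    print()
E
```

```text
w3 end vs profile along x:
-14 0 None | -12 0 None | -10 75 -1.94 | -8 56 -0.08 | -6 59 0.14 | -4 59 0.36 | -2 68 0.52 | 0 56 0.79 | 2 60 0.63 | 4 57 0.27 | 6 57 0.02 | 8 39 -0.41 | 10 18 -1.55 | 12 0 None | 14 0 None | 
w4 end vs profile along x:
-14 0 None | -12 5 -3.77 | -10 157 -1.14 | -8 195 -0.27 | -6 182 0.03 | -4 200 0.1 | -2 201 0.19 | 0 191 0.02 | 2 183 0.32 | 4 202 -0.16 | 6 200 -0.43 | 8 165 -1.22 | 10 0 None | 12 0 None | 14 0 None |
```

End face is a slight dome and level within about 2°, so I lower now.

Call:
play_rows(steps=[[[-10.6, 0, 22.6, 0, 0, 0], [-19.2, 0, 40.7, 0, 0, 0], [-25.6, 0, 54.3, 0, 0, 0], [-29, 0, 61.5, 0, 0, 0], [-29.8, 0, 63.4, 0, 0, 0], [-29.8, 0, 63.4, 0, 0, 0], [-29.8, 0, 63.4, 0, 0, 0], [-29.8, 0, 63.4, 0, 0, 0]]])

```text
time: 6.48
tool_pos: [0.3859, 0.3548, 0.0674]
tool_rot: [-0.044, 0.957, 0.19, 0.215]
contact_force: [0.2, -0.0, -1.7]
gripper_width: 0.223
grasp_force: 59.1
```

Call:
play_rows(steps=[[[-0.85, 0, 1.8, 0, 0, 0], [-1.7, 0, 3.6, 0, 0, 0], [-1.7, 0, 3.6, 0, 0, 0], [-1.7, 0, 3.6, 0, 0, 0]]])

```text
time: 6.82
tool_pos: [0.3848, 0.354, 0.0617]
tool_rot: [-0.043, 0.957, 0.19, 0.214]
contact_force: [-0.1, 0.3, -1.9]
gripper_width: 0.225
grasp_force: 59.1
```

Call:
play_rows(steps=[[[-0.85, 0, 1.8, 0, 0, 0], [-0.85, 0, 1.8, 0, 0, 0], [-0.85, 0, 1.8, 0, 0, 0]]])

```text
time: 7.07
tool_pos: [0.3847, 0.354, 0.0595]
tool_rot: [-0.043, 0.957, 0.19, 0.214]
contact_force: [-0.5, -0.0, -2.0]
gripper_width: 0.223
grasp_force: 59.1
```

Call:
play_rows(steps=[[[-0.64, 0, 1.36, 0, 0, 0], [-0.64, 0, 1.36, 0, 0, 0], [-0.64, 0, 1.36, 0, 0, 0]]])

```text
time: 7.32
tool_pos: [0.3847, 0.354, 0.0581]
tool_rot: [-0.043, 0.957, 0.19, 0.214]
contact_force: [0.1, -0.2, -1.8]
gripper_width: 0.224
grasp_force: 59.1
```

Call:
play_rows(steps=[[[-0.64, 0, 1.36, 0, 0, 0], [-0.64, 0, 1.36, 0, 0, 0], [-0.64, 0, 1.36, 0, 0, 0]]])

```text
time: 7.57
tool_pos: [0.3851, 0.3543, 0.0572]
tool_rot: [-0.043, 0.957, 0.19, 0.215]
contact_force: [-1.4, -0.7, 0.9]
gripper_width: 0.223
grasp_force: 59.6
```

Call:
play_rows(steps=[[[-0.43, 0, 0.9, 0, 0, 0], [-0.43, 0, 0.9, 0, 0, 0], [-0.43, 0, 0.9, 0, 0, 0]]])

```text
time: 7.82
tool_pos: [0.3852, 0.3543, 0.0562]
tool_rot: [-0.044, 0.957, 0.19, 0.215]
contact_force: [-1.4, -1.0, 2.3]
gripper_width: 0.225
grasp_force: 59.7
```

Call:
play_rows(steps=[[[0.3, 0, -0.6, 0, 0, 0], [0.3, 0, -0.6, 0, 0, 0]]])

```text
time: 7.98
tool_pos: [0.3851, 0.3543, 0.0568]
tool_rot: [-0.044, 0.957, 0.19, 0.215]
contact_force: [-1.2, -0.9, 3.0]
gripper_width: 0.223
grasp_force: 59.6
```

Call:
play_rows(claw=0.2, steps=[[[0, 0, 0, 0, 0, 0], [0, 0, 0, 0, 0, 0], [0, 0, 0, 0, 0, 0], [0, 0, 0, 0, 0, 0], [0, 0, 0, 0, 0, 0], [0, 0, 0, 0, 0, 0]]])

```text
time: 8.48
tool_pos: [0.3848, 0.354, 0.0562]
tool_rot: [-0.043, 0.957, 0.19, 0.214]
contact_force: [0.5, 0.2, -0.2]
gripper_width: 0.603
grasp_force: 0.0
```

Call:
play_rows(claw=1, steps=[[[0, 0, -10, 0, 0, 0], [0, 0, -35, 0, 0, 0], [0, 0, -70, 0, 0, 0], [0, 0, -100, 0, 0, 0], [0, 0, -120, 0, 0, 0], [0, 0, -120, 0, 0, 0], [0, 0, -120, 0, 0, 0]]])

```text
time: 9.07
tool_pos: [0.338, 0.3349, 0.1664]
tool_rot: [-0.044, 0.957, 0.19, 0.216]
contact_force: [-0.3, 0.5, -0.3]
gripper_width: 1.0
grasp_force: 0.0
```

```bash
cat > e.py <<'E'
from h import *
import sys
n=sys.argv[1]; im,*_=grab('wrist',n); v=V(n); s=manip.state(); print(s['time'],s['tool_pos'].round(4),s['joint_pos'].round(2))
g=np.array([float(a) for a in sys.argv[2:5]]); P=v.cloud(); D=P-g
m=(np.linalg.norm(D[...,:2],axis=-1)<.03)&(abs(D[...,2]-.0225)<.006)&(v.d>.05)
q=P[m]; print(len(q),'z',np.percentile(q[:,2],[5,50,95]).round(4))
r=cv2.minAreaRect((q[:,:2]*1e4).astype(np.float32)); print('rect',np.round(np.array(r[0])/1e4,4),np.round(np.array(r[1])/1e4,4),r[2],'mean',q.mean(0).round(4))
E
python3 e.py w5 .3765 .349 .0725
```

```text
9.1167 [0.3375 0.3343 0.1645] [ 0.7  -0.57  2.28 -0.15  1.01  1.93]
794 z [0.093  0.0952 0.0965]
rect [0.379  0.3511] [0.0198 0.0191] 22.510814666748047 mean [0.3786 0.3509 0.095 ]
```

Standing upright at (0.379,0.351), yaw 22.5°, end face at 95 mm. Now for the fresh vertical grasp across its narrow sides.

```bash
python3 -c "
from h import *
plan([.379,.351,.17],down(112.5))"
```

```text
plan mm [42.8, 0.4, 14.1] deg [19.74, -19.88, -88.4] rows 13.0
```

Call:
play_rows(claw=1, steps=[[[42.8, 0.4, 14, 19.7, -19.9, -88.4], [42.8, 0.4, 14, 19.7, -19.9, -88.4], [42.8, 0.4, 14, 19.7, -19.9, -88.4], [42.8, 0.4, 14, 19.7, -19.9, -88.4], [42.8, 0.4, 14, 19.7, -19.9, -88.4], [42.8, 0.4, 14, 19.7, -19.9, -88.4], [42.8, 0.4, 14, 19.7, -19.9, -88.4], [42.8, 0.4, 14, 19.7, -19.9, -88.4], [42.8, 0.4, 14, 19.7, -19.9, -88.4], [42.8, 0.4, 14, 19.7, -19.9, -88.4], [42.8, 0.4, 14, 19.7, -19.9, -88.4], [42.8, 0.4, 14, 19.7, -19.9, -88.4]]])

```text
time: 10.12
tool_pos: [0.3787, 0.3502, 0.1674]
tool_rot: [-0.004, 0.603, 0.797, 0.016]
contact_force: [0.3, 0.6, 0.6]
gripper_width: 0.995
grasp_force: 0.0
```

```bash
python3 e.py w6 .379 .351 .0725; python3 -c "
from h import *
plan([.379,.351,.056],down(112.5))"
```

```text
10.1667 [0.3791 0.3508 0.1676] [ 0.59 -0.18  1.95  0.02  1.35  0.31]
846 z [0.0925 0.0952 0.0966]
rect [0.3793 0.3512] [0.02   0.0203] 22.613174438476562 mean [0.379  0.3521 0.095 ]
plan mm [-2.6, -2.3, 111.6] deg [1.22, -1.36, -6.49] rows 2.7
```

Call:
play_rows(steps=[[[0, 0, 0, 1.2, -1.4, -6.5], [-0.5, -0.5, 10, 1.2, -1.4, -6.5], [-1.3, -1, 50, 1.2, -1.4, -6.5], [-2, -1.7, 80, 1.2, -1.4, -6.5], [-2.4, -2.2, 100, 1.2, -1.4, -6.5], [-2.6, -2.3, 111.6, 1.2, -1.4, -6.5], [-2.6, -2.3, 111.6, 1.2, -1.4, -6.5], [-2.6, -2.3, 111.6, 1.2, -1.4, -6.5], [-2.6, -2.3, 111.6, 1.2, -1.4, -6.5]]])

```text
time: 10.92
tool_pos: [0.3803, 0.3523, 0.0601]
tool_rot: [0.001, 0.56, 0.829, 0.004]
contact_force: [-0.7, 1.0, 1.4]
gripper_width: 0.999
grasp_force: 0.0
```

```bash
python3 -c "
from h import *
plan([.3792,.3512,.056],down(112.5))"
```

```text
plan mm [-0.6, -1.5, 4.1] deg [0.51, -0.15, -0.56] rows 0.1
```

Call:
play_rows(steps=[[[-0.6, -1.5, 4, 0.4, 0, -0.5], [-0.6, -1.5, 4, 0.4, 0, -0.5], [-0.6, -1.5, 4, 0.4, 0, -0.5]]])

```text
time: 11.17
tool_pos: [0.3788, 0.351, 0.0557]
tool_rot: [-0.001, 0.556, 0.831, 0.001]
contact_force: [0.4, -0.3, 0.1]
gripper_width: 1.001
grasp_force: 0.0
```

Call:
play_rows(claw=-1, steps=[[[0, 0, 0, 0, 0, 0], [0, 0, 0, 0, 0, 0], [0, 0, 0, 0, 0, 0], [0, 0, 0, 0, 0, 0], [0, 0, 0, 0, 0, 0], [0, 0, 0, 0, 0, 0], [0, 0, 0, 0, 0, 0], [0, 0, 0, 0, 0, 0], [0, 0, 0, 0, 0, 0]]])

```text
time: 11.92
tool_pos: [0.3783, 0.3507, 0.0549]
tool_rot: [-0.001, 0.556, 0.832, 0.0]
contact_force: [0.3, 0.2, 0.6]
gripper_width: 0.223
grasp_force: 60.5
```

```bash
python3 -c "
from h import *
plan([.3792,.3512,.27],down(112.5));print(manip.state())"
```

```text
plan mm [0.6, 0.9, -215.1] deg [-0.03, -0.11, 0.01] rows 5.2
{'time': 11.9167, 'joint_pos': array([ 0.60202414, -0.02683498,  2.00567619,  0.00223231,  1.1627995 ,
        0.20831758]), 'joint_vel': array([ 2.99271610e-05, -1.27518238e-03,  3.94829575e-04, -1.92014851e-03,
        1.86047250e-03,  4.23810285e-04]), 'joint_efforts': array([-2.81863562e-03, -3.08832371e+01, -3.20624149e+01, -8.98528124e-04,
       -2.49904243e-02,  2.67010846e-04]), 'tool_pos': array([0.37831973, 0.35067076, 0.05488643]), 'tool_rot': array([-9.60272163e-04,  5.55519342e-01,  8.31502983e-01,  3.57924951e-04]), 'contact_force': array([0.28205364, 0.23533823, 0.61285897]), 'ft_torque': array([0.04439506, 0.03632305, 0.03081972]), 'grasp_force': 60.51783800125122, 'gripper_width': 0.22345465196377934}
```

Call:
play_rows(steps=[[[0, 0, -30, 0, 0, 0], [0, 0, -70, 0, 0, 0], [0, 0, -110, 0, 0, 0], [0, 0, -150, 0, 0, 0], [0, 0, -190, 0, 0, 0], [0, 0, -215, 0, 0, 0], [0, 0, -215, 0, 0, 0], [0, 0, -215, 0, 0, 0]]])

```text
time: 12.58
tool_pos: [0.3791, 0.3507, 0.2715]
tool_rot: [-0.0, 0.555, 0.832, 0.002]
contact_force: [-0.8, -0.6, -2.0]
gripper_width: 0.231
grasp_force: 60.3
```

```bash
python3 -c "
from h import *
plan([.511,-.265,.27],down(92.9));print(manip.state()['contact_force'])"
```

```text
plan mm [-619.3, -113.9, -0.5] deg [0.13, -0.18, 19.61] rows 15.1
[-0.75123524 -0.57792139 -2.01553479]
```

Call:
play_rows(steps=[[[-619, -114, 0, 0, 0, 19.6], [-619, -114, 0, 0, 0, 19.6], [-619, -114, 0, 0, 0, 19.6], [-619, -114, 0, 0, 0, 19.6], [-619, -114, 0, 0, 0, 19.6], [-619, -114, 0, 0, 0, 19.6], [-619, -114, 0, 0, 0, 19.6], [-619, -114, 0, 0, 0, 19.6], [-619, -114, 0, 0, 0, 19.6], [-619, -114, 0, 0, 0, 19.6], [-619, -114, 0, 0, 0, 19.6], [-619, -114, 0, 0, 0, 19.6]]])

```text
time: 13.58
tool_pos: [0.4818, -0.1403, 0.2654]
tool_rot: [-0.003, 0.689, 0.725, -0.001]
contact_force: [1.1, -0.0, -1.7]
gripper_width: 0.226
grasp_force: 60.3
```

```bash
python3 -c "
from h import *
plan([.511,-.265,.20],down(92.9))"
```

```text
plan mm [-126.3, 23.3, 64.7] deg [-0.33, -0.24, -0.02] rows 3.4
```

Call:
play_rows(steps=[[[-126.3, 23.3, 40, -0.3, 0, 0], [-126.3, 23.3, 65, -0.3, 0, 0], [-126.3, 23.3, 65, -0.3, 0, 0], [-126.3, 23.3, 65, -0.3, 0, 0], [-126.3, 23.3, 65, -0.3, 0, 0], [-126.3, 23.3, 65, -0.3, 0, 0], [-126.3, 23.3, 65, -0.3, 0, 0]]])

```text
time: 14.17
tool_pos: [0.5121, -0.2624, 0.2022]
tool_rot: [-0.001, 0.689, 0.725, 0.002]
contact_force: [-0.1, 0.3, -1.3]
gripper_width: 0.227
grasp_force: 60.3
```

```bash
python3 - <<'E'
from h import *
im,*_=grab('wrist','w7'); s=manip.state(); print(s['tool_pos'],s['tool_rot'],s['time'])
v=V('w7'); print(v.proj([[.511,-.265,.03],[.506,-.17,.095]]),v.proj(s['tool_pos']+np.array([0,0,.0401])))
o=cv2.convertScaleAbs(cv2.resize(im[0:380,180:460],None,fx=1.57,fy=1.57,interpolation=cv2.INTER_CUBIC),alpha=1.5)
print(o.shape); cv2.imwrite('pics/m7.png',o)
E
```

```text
[ 0.51253574 -0.26236328  0.20330717] [3.05092368e-04 6.88557556e-01 7.25178539e-01 2.11792992e-03] 14.2167
[[315.49157674 176.62075031]
 [315.07473418  65.56094517]] [319.40791935 309.49961504]
(597, 440, 3)
```

View pics/m7.png

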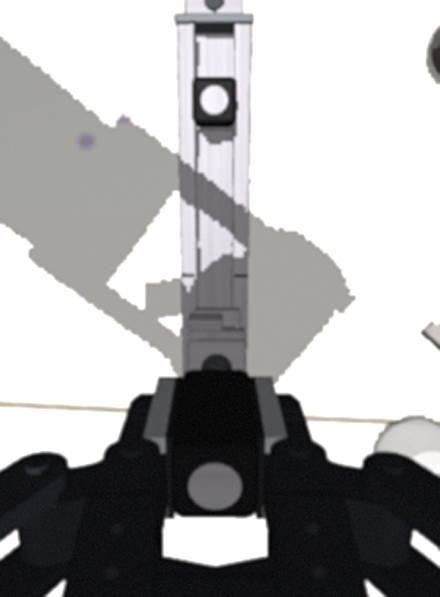

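The view shows the fitted nut's cap at (214,100), the scribed marks at (187,275) and (243,276), and the held nut's end cap at (214,486). The slot centre is at about column 215, so it is nearly aligned laterally. I'll come down close and refine.

Call:
play_rows(steps=[[[-1.5, 0, 30, 0, 0, 0], [-1.5, 0, 60, 0, 0, 0], [-1.5, 0, 85, 0, 0, 0], [-1.5, 0, 100, 0, 0, 0], [-1.5, 0, 105, 0, 0, 0], [-1.5, 0, 105, 0, 0, 0], [-1.5, 0, 105, 0, 0, 0], [-1.5, 0, 105, 0, 0, 0]]])

```text
time: 14.88
tool_pos: [0.5146, -0.2652, 0.1011]
tool_rot: [0.003, 0.689, 0.725, 0.002]
contact_force: [1.4, -0.1, -1.3]
gripper_width: 0.227
grasp_force: 60.0
```

```bash
python3 - <<'E'
from h import *
im,*_=grab('wrist','w8'); s=manip.state(); print(s['tool_pos'],s['tool_rot'],s['contact_force'],s['time'])
plan([.511,-.265,.095],down(92.9))
v=V('w8'); print(v.proj([[.511,-.265,.03],[.506,-.17,.095]]),v.proj(s['tool_pos']+np.array([0,0,.0401])))
o=cv2.convertScaleAbs(cv2.resize(im[0:400,165:465],None,fx=1.5,fy=1.5,interpolation=cv2.INTER_CUBIC),alpha=1.5)
cv2.imwrite('pics/m8.png',o)
E
```

```text
[ 0.51457508 -0.2653478   0.10112279] [0.00278626 0.68873585 0.72500316 0.00236145] [-0.00383353 -0.17094976 -2.03288045] 14.9333
plan mm [0.5, -3.6, 6.1] deg [0.42, 0.04, 0.04] rows 0.2
[[311.18672301 206.7022992 ]
 [308.60868997  36.37530363]] [318.59556975 308.35055515]
```

View pics/m8.png

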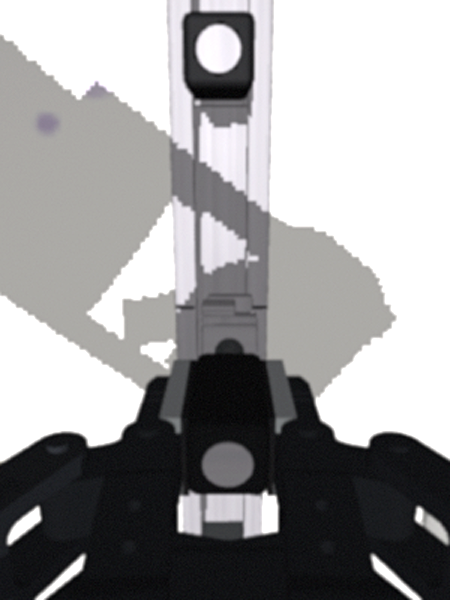

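Here the held cap is at (228,465), the fitted cap at (218,48) and the rail edges at the mark row are (178..267,308). So the rail centre lies about 2 mm to the tool's −y, with 0.4° of tilt. Correct and re-measure by depth.

Call:
play_rows(steps=[[[0, -2.4, 2, 0.4, 0, 0], [0, -2.4, 2, 0.4, 0, 0], [0, -2.4, 2, 0.4, 0, 0], [0, -2.4, 2, 0.4, 0, 0], [0, -2.4, 2, 0.4, 0, 0]]])

```text
time: 15.35
tool_pos: [0.5109, -0.265, 0.0968]
tool_rot: [-0.002, 0.689, 0.725, -0.0]
contact_force: [-0.1, -0.0, -1.7]
gripper_width: 0.228
grasp_force: 60.0
```

```bash
cat > r.py <<'E'
from h import *
import sys
n=sys.argv[1]
im,*_=grab('wrist',n); s=manip.state(); print(s['time'],s['tool_pos'].round(4),s['tool_rot'].round(4),s['contact_force'].round(1),'wid',s['gripper_width'])
v=V(n); C=vision.camera_info('wrist')['T_tool_cam']; R0=q2R(s['tool_rot']); p=s['tool_pos']
P=v.cloud(); D=(P-p)@R0   # tool frame
Z=P[...,2]; g=cv2.cvtColor(im,cv2.COLOR_BGR2GRAY).astype(float)
# lips outer edges per row -> tool-frame lateral
xs=[];cs=[];w=[]
for r in range(5,230,3):
    m=(abs(Z[r]-.030)<.006)&(v.d[r]>.05)&(abs(D[r,:,1])<.035)
    if m.sum()<20: continue
    u=np.where(m)[0]; lo,hi=D[r,u[0],1],D[r,u[-1],1]
    if abs(hi-lo-.041)<.003: xs.append(D[r,u[0],0]);cs.append((lo+hi)/2)
    w.append(hi-lo)
if len(xs)>3:
    a,b=np.polyfit(xs,cs,1); print('rail centre at tool y(mm): %.2f slope deg %.2f n=%d sd %.2f'%(b*1e3,np.degrees(np.arctan(a)),len(xs),np.std(np.array(cs)-np.polyval([a,b],xs))*1e3))
print('w',np.round(np.array(w)*1e3,1)[:12], np.median(Z[:120][(abs(Z[:120]-.03)<.008)&(abs(D[:120,:,1])<.02)]))
for nm,x0,y0 in(('held',0,0),('fitted',.095,0)):
    h=.0401 if nm=='held' else None
    zt=p[2]+.0401 if nm=='held' else .095
    m=(abs(D[...,0]-x0)<.02)&(abs(D[...,1]-y0)<.013)&(abs(Z-zt)<.006)&(v.d>.05)
    # bright disc
    q=D[m]; gg=g[m]; t=gg>(np.percentile(gg,20)+np.percentile(gg,90))/2
    print(nm,m.sum(),'disc',q[t].mean(0).round(4),'rng y',np.percentile(q[:,1],[1,99]).round(4),'z',np.median(P[m][:,2]).round(4))
E
python3 r.py w9; cp pics/w9.npz /tmp
```

```text
15.4 [ 0.5109 -0.265   0.0967] [-1.600e-03  6.889e-01  7.248e-01 -5.000e-04] [ 0.3  0.7 -1.6] wid 0.22393502134478255
rail centre at tool y(mm): 0.82 slope deg -0.02 n=75 sd 0.20
w [40.5 40.5 40.6 40.2 40.3 40.3 40.9 40.5 41.1 40.5 40.7 40.8] 0.030173535772925336
held 3847 disc [ 0.0005 -0.0004 -0.0404] rng y [-0.0124  0.0122] z 0.1369
fitted 2697 disc [0.097  0.0006 0.0018] rng y [-0.0091  0.0104] z 0.0947
```

Call:
play_rows(steps=[[[0, 0.8, 0, 0, 0, 0], [0, 0.8, 4, 0, 0, 0], [0, 0.8, 9, 0, 0, 0], [0, 0.8, 14, 0, 0, 0], [0, 0.8, 18, 0, 0, 0], [0, 0.8, 22, 0, 0, 0], [0, 0.8, 22, 0, 0, 0], [0, 0.8, 22, 0, 0, 0]]])

```text
time: 16.07
tool_pos: [0.5113, -0.2647, 0.0741]
tool_rot: [-0.002, 0.689, 0.725, -0.001]
contact_force: [-0.0, 1.1, -1.6]
gripper_width: 0.223
grasp_force: 60.1
```

```bash
python3 r.py w10; python3 -c "
from h import *
plan([.5117,-.265,.066],down(92.9))"
```

```text
16.1167 [ 0.5116 -0.2648  0.0745] [-1.700e-03  6.889e-01  7.248e-01 -5.000e-04] [-0.   0.6 -2.5] wid 0.22377063941586936
rail centre at tool y(mm): 0.09 slope deg 0.01 n=75 sd 0.15
w [40.7 40.7 40.7 40.3 40.7 40.6 40.1 39.9 40.1 40.3 40.8 40.9] 0.030190057952600602
held 3840 disc [ 0.0007 -0.0002 -0.04  ] rng y [-0.0125  0.0122] z 0.1142
fitted 3244 disc [ 0.0965 -0.0001 -0.0205] rng y [-0.01    0.0097] z 0.0948
plan mm [-0.2, 0.2, 8.5] deg [-0.18, -0.1, 0.01] rows 0.2
```

Call:
play_rows(steps=[[[0, 0.1, 3, -0.15, 0, 0], [0, 0.1, 6, -0.15, 0, 0], [0, 0.1, 8, -0.15, 0, 0], [0, 0.1, 10, -0.15, 0, 0], [0, 0.1, 12, -0.15, 0, 0], [0, 0.1, 13.5, -0.15, 0, 0], [0, 0.1, 13.5, -0.15, 0, 0]]])

```text
time: 16.7
tool_pos: [0.5114, -0.2646, 0.0607]
tool_rot: [-0.001, 0.689, 0.725, 0.0]
contact_force: [0.0, 0.3, -1.7]
gripper_width: 0.222
grasp_force: 60.1
```

Call:
play_rows(steps=[[[0, 0, 1.5, 0, 0, 0], [0, 0, 3, 0, 0, 0], [0, 0, 4, 0, 0, 0], [0, 0, 4, 0, 0, 0], [0, 0, 4, 0, 0, 0]]])

```text
time: 17.12
tool_pos: [0.5118, -0.2649, 0.0574]
tool_rot: [-0.001, 0.689, 0.725, 0.0]
contact_force: [-0.6, 0.9, -0.7]
gripper_width: 0.228
grasp_force: 60.2
```

Call:
play_rows(steps=[[[0, 0, 1.5, 0, 0, 0], [0, 0, 3, 0, 0, 0], [0, 0, 4.5, 0, 0, 0], [0, 0, 6, 0, 0, 0], [0, 0, 7, 0, 0, 0], [0, 0, 7.8, 0, 0, 0], [0, 0, 7.8, 0, 0, 0], [0, 0, 7.8, 0, 0, 0]]])

```text
time: 17.78
tool_pos: [0.512, -0.265, 0.0507]
tool_rot: [-0.001, 0.689, 0.725, 0.0]
contact_force: [-3.6, 2.0, 8.2]
gripper_width: 0.228
grasp_force: 61.7
```

```bash
python3 -c "
from h import *
plan([.5116,-.265,.0495],down(2.9)); s=manip.state(); print(s['tool_pos'],s['contact_force'],s['ft_torque'],s['joint_pos'].round(2))"
```

```text
plan mm [0.0, -0.4, 1.2] deg [-0.07, -0.06, 90.02] rows 12.6
[ 0.51200766 -0.26501614  0.05065121] [-3.58109892  1.97621096  8.22888938] [0.46829058 0.71981006 0.00171486] [-0.61  0.12  1.86  0.    1.16 -0.66]
```

Call:
play_rows(steps=[[[0, -0.4, 0.6, 0, 0, 0], [0, -0.4, 1.1, 0, 0, 0], [0, -0.4, 1.1, 0, 0, 0]]])

```text
time: 18.03
tool_pos: [0.5119, -0.2651, 0.0498]
tool_rot: [-0.0, 0.689, 0.725, 0.001]
contact_force: [-2.3, 2.8, 8.9]
gripper_width: 0.229
grasp_force: 61.6
```

Call:
play_rows(steps=[[[0, 0, 0, 0, 0, 4], [0, 0, 0, 0, 0, 9], [0, 0, 0, 0, 0, 15], [0, 0, 0, 0, 0, 21], [0, 0, 0, 0, 0, 27], [0, 0, 0, 0, 0, 33], [0, 0, 0, 0, 0, 39], [0, 0, 0, 0, 0, 45], [0, 0, 0, 0, 0, 45]]])

```text
time: 18.78
tool_pos: [0.5129, -0.2662, 0.0506]
tool_rot: [0.001, 0.915, 0.404, 0.001]
contact_force: [-1.9, 0.3, 8.4]
gripper_width: 0.226
grasp_force: 61.6
```

```bash
python3 -c "
from h import *
plan([.5116,-.265,.0495],down(2.9)); s=manip.state(); print(s['tool_pos'],s['contact_force'],s['ft_torque'],s['gripper_width'])"
```

```text
plan mm [-0.0, -1.8, 1.1] deg [0.16, -0.14, 44.81] rows 6.3
[ 0.51294057 -0.2662169   0.05062101] [-1.93170291  0.28487999  8.42429821] [-0.03066335  0.26168971 -0.02105283] 0.22646691007914532
```

Call:
play_rows(steps=[[[0, -0.6, 0.8, 0, 0, 5], [0, -1.2, 0.8, 0, 0, 11], [0, -1.7, 0.8, 0, 0, 17], [0, -1.7, 0.8, 0, 0, 23], [0, -1.7, 0.8, 0, 0, 29], [0, -1.7, 0.8, 0, 0, 35], [0, -1.7, 0.8, 0, 0, 40], [0, -1.7, 0.8, 0, 0, 45], [0, -1.7, 0.8, 0, 0, 45], [0, -1.7, 0.8, 0, 0, 45]]])

```text
time: 19.62
tool_pos: [0.5121, -0.2654, 0.0502]
tool_rot: [0.001, 1.0, 0.025, 0.002]
contact_force: [-0.6, -0.9, 8.4]
gripper_width: 0.226
grasp_force: 61.6
```

```bash
python3 -c "
from h import *
plan([.5116,-.265,.0548],down(2.9)); s=manip.state(); print(s['tool_pos'],s['contact_force'],s['ft_torque'],s['gripper_width'])"
```

```text
plan mm [-0.4, -0.4, -4.6] deg [0.14, -0.25, -0.01] rows 0.1
[ 0.5120847  -0.26541595  0.05018953] [-0.5906589  -0.90013572  8.42606113] [-0.03079078  0.14977922 -0.00687388] 0.22617172867530008
```

Call:
play_rows(steps=[[[-0.4, -0.3, -1, 0.1, -0.2, 0], [-0.4, -0.3, -2, 0.1, -0.2, 0], [-0.4, -0.3, -3, 0.1, -0.2, 0], [-0.4, -0.3, -4, 0.1, -0.2, 0], [-0.4, -0.3, -4.6, 0.1, -0.2, 0], [-0.4, -0.3, -4.6, 0.1, -0.2, 0], [-0.4, -0.3, -4.6, 0.1, -0.2, 0]]])

```text
time: 20.2
tool_pos: [0.5117, -0.2651, 0.054]
tool_rot: [0.0, 1.0, 0.025, 0.001]
contact_force: [4.7, -3.0, 5.1]
gripper_width: 0.228
grasp_force: 61.1
```

Call:
play_rows(steps=[[[0, 0, -0.4, 0, 0, 0], [0, 0, -0.4, 0, 0, 0], [0, 0, -0.4, 0, 0, 0]]])

```text
time: 20.45
tool_pos: [0.5109, -0.2644, 0.0536]
tool_rot: [-0.0, 1.0, 0.025, -0.0]
contact_force: [3.5, -3.3, 5.6]
gripper_width: 0.225
grasp_force: 61.0
```

Call:
play_rows(steps=[[[0, 0, -0.8, 0, 0, 0], [0, 0, -0.8, 0, 0, 0], [0, 0, -0.8, 0, 0, 0]]])

```text
time: 20.7
tool_pos: [0.5108, -0.2643, 0.0542]
tool_rot: [-0.001, 1.0, 0.025, -0.0]
contact_force: [3.5, -3.2, 4.7]
gripper_width: 0.223
grasp_force: 61.1
```

Call:
play_rows(steps=[[[0, 0, -0.6, 0, 0, 0], [0, 0, -0.6, 0, 0, 0], [0, 0, -0.6, 0, 0, 0]]])

```text
time: 20.95
tool_pos: [0.5107, -0.2643, 0.0544]
tool_rot: [-0.001, 1.0, 0.025, -0.0]
contact_force: [5.0, -5.0, 2.8]
gripper_width: 0.225
grasp_force: 60.7
```

Call:
play_rows(steps=[[[0.6, 0.6, 0, 0, 0, 0], [0.6, 0.6, -0.3, 0, 0, 0], [0.6, 0.6, -0.3, 0, 0, 0]]])

```text
time: 21.2
tool_pos: [0.5108, -0.2643, 0.0543]
tool_rot: [-0.001, 1.0, 0.025, -0.001]
contact_force: [3.8, -3.1, 4.3]
gripper_width: 0.228
grasp_force: 60.8
```

```bash
python3 r.py w11;python3 -c "
from h import *
plan([.5116,-.265,.0544],down(2.9))"
```

```text
21.25 [ 0.5108 -0.2643  0.0544] [-0.0012  0.9997  0.0254 -0.0012] [ 3.5 -3.2  4.1] wid 0.22679035553917717
w [69.5 69.2 69.  69.4 68.8 69.7 19.5 19.5 19.  19.1] nan
held 3838 disc [ 0.0005  0.0001 -0.0404] rng y [-0.0122  0.0124] z 0.0944
plan mm [0.8, 0.7, -0.0] deg [-0.14, 0.13, 0.01] rows 0.0
  return _methods._mean(a, axis=axis, dtype=dtype,
  ret = ret.dtype.type(ret / rcount)
Traceback (most recent call last):
  File "r.py", line 24, in <module>
    q=D[m]; gg=g[m]; t=gg>(np.percentile(gg,20)+np.percentile(gg,90))/2
                           ~~~~~~~~~~~~~^^^^^^^
IndexError: index -1 is out of bounds for axis 0 with size 0
```

Call:
play_rows(claw=0.3, steps=[[[0, 0, 0, 0, 0, 0], [0, 0, 0, 0, 0, 0], [0, 0, 0, 0, 0, 0], [0, 0, 0, 0, 0, 0], [0, 0, 0, 0, 0, 0], [0, 0, 0, 0, 0, 0]]])

```text
time: 21.75
tool_pos: [0.5097, -0.2636, 0.0536]
tool_rot: [-0.002, 1.0, 0.025, -0.003]
contact_force: [-0.4, 0.5, -0.4]
gripper_width: 0.648
grasp_force: 0.0
```

Call:
play_rows(steps=[[[0, 0, -5, 0, 0, 0], [0, 0, -20, 0, 0, 0], [0, 0, -45, 0, 0, 0], [0, 0, -80, 0, 0, 0], [0, 0, -120, 0, 0, 0], [0, 0, -150, 0, 0, 0], [-40, 0, -160, 0, 0, 0], [-40, 0, -160, 0, 0, 0], [-40, 0, -160, 0, 0, 0]]])

```text
time: 22.5
tool_pos: [0.4705, -0.2668, 0.2159]
tool_rot: [-0.001, 1.0, 0.025, -0.001]
contact_force: [0.2, 0.7, 0.3]
gripper_width: 0.647
grasp_force: 0.0
```

```bash
python3 e.py w12 .511 -.2645 .072; python3 - <<'E'
from h import *
v=V('w12');P=v.cloud()
c=np.array([.511,-.2645]);a=np.radians(2.9);xr=np.array([np.cos(a),np.sin(a)]);yr=np.array([-xr[1],xr[0]])
D=P[...,:2]-c
m=(v.d>.05)&(abs(P[...,2]-.095)<.008)&(abs(D@xr)<.03)&(abs(D@yr-.095)<.04)
q=np.stack([(D@xr)[m],(D@yr)[m],P[...,2][m]],1); print('fitted',m.sum(),q.mean(0).round(4),np.median(q[:,2]))
# bystanders by camera
s=manip.state(); print(s['contact_force'],s['time'])
for n,p in dict(dark=[.655,-.13,.06],flask=[.655,-.41,.107]).items(): print(n,v.proj(p))
E
```

```text
22.55 [ 0.4707 -0.2665  0.2147] [-0.65 -0.14  1.82  0.    1.46  0.87]
677 z [0.0923 0.0948 0.0962]
rect [ 0.5106 -0.2651] [0.0204 0.0198] 2.7212305068969727 mean [ 0.511  -0.265   0.0945]
fitted 723 [0.0011 0.0946 0.094 ] 0.09459274633531434
[ 0.45591362 -0.12940944  0.63179998] 22.55
dark [151.74208372 -62.21145445]
flask [548.19052155 -67.65964865]
```

The nut's top is at the same height as the fitted one (94.8 against 94.6 mm), its yaw is square to the rail within about 0.2°, and it sits at the mark. Handing in.

```bash
python3 -c "
from plant import order
print(order.job_done())"
```

```text
the job is handed in; nothing more can be done
None
```

I stood the nut on the worktop, re-gripped it, twisted it into the rail and left it standing; by depth measurement it is within about 3 mm of the mark and level with the fitted nut. The job is handed in after about 22.6 s, with the robot clear of everything. I did not re-image the bottles and flask at the end, though the arm's path stayed clear of them.

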